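Pack a polished sample and snap the case shut

ROBOT

A 6-joint arm with a two-finger parallel gripper is mounted at the origin on a cart in front of the work surface, level with it; the furniture and walls round the work are solid. World frame = base frame: x ahead of the robot, y to its left, z up, the work surface at z = 0. Lengths are in m, angles in rad, forces in N, time in s.
With the tool pointing down it reaches from about 0.35 to 0.775 m from the base axis. Payload 5.5 kg.
Tool frame: the origin (TCP) lies midway between the tips of the shut fingers; the grasp point (between the pads) lies 19 mm behind it; z points along the fingers, y is the direction in which the jaws open and shut (so a half turn about z gives the same grasp; the last joint's range is limited). The gripper opens to 85 mm and grips with 20 to 120 N. Pads are 22 mm wide; open, the fingers measure 114 mm over their backs; the gripper's body (76 mm by 85 mm) begins 54 mm behind the grasp point. The pads swing forward as they close: fully open they stand 13 mm farther back than shut.
Start: joints at [-1.297, 0.313, 0.046, 1.304, 0, 1.431], TCP at [0.231, -0.527, 0.231] pointing down, gripper open.
Joint ranges: [-2.76, 2.76], [-0.86, 1.69], [-1.03, 1.26], [-2.2, 2.34], [-1.47, 1.5], [-3.14, 3.14]. Speed limits (rad/s): [2.57, 2.57, 3.14, 3.14, 3.14, 3.14].

INTERFACE

Orientations are given as a rotation vector (axis times angle).
In Python, from bench import bot, imaging gives the robot as it stands.
- The arm moves only by the tool step_arm, never from a script. Its argument "rows" is one flat list of numbers, 4 for each row, row after row: the shift along the tool's x, y, z in cm, then the turn about the tool's z in degrees. In form: [tx, ty, tz, spin, tx, ty, tz, spin, ...]. A call has 1 to 20 rows; each row is the pose to reach, as a shift and turn from the pose commanded when the call began, along the tool's axes at that moment; what a row does not reach only later rows make up. A row lasts 1/10 s, in which the tool goes at most 50 mm and 8.59 degrees, less where a joint would pass 70% of its speed; a pose out of reach is approached as far as the arm can. A call with a gripper value outside its range is refused whole. "hand" is the gripper's target within -1 to 1 (shut at 1, half-way at 0, fully open at -1), set as the call begins (left out, the last holds). The fingers move at their own pace and stop on an object; "grip_force" is the grip in N (left out, the last holds). Time passes only in rows, so rows that repeat a pose let the fingers close. It gives the time, the measured TCP pose, the force and the opening at its end, in the units of the state.
- bot.get_obs(): the state, without advancing time (a new reading comes with each control period).
- imaging.get_image(name): name is "side" or "top" or "wrist"; returns the picture (420x560x3 uint8, red, green, blue); there is no depth.
- imaging.camera_params(name): a dict with "camera_matrix" (3x3 intrinsics, pixels), "k1" (the pictures are not rectified: a ray, as slopes to the right and down, at radius r is drawn at 1 + k1 r^2 times it, then the intrinsics apply), "position" and "orientation" of the camera in the world; the wrist camera has in their place "mount" (4x4, takes a point from camera to tool coordinates, whose origin is the TCP and whose axes are the flange's). Camera axes: x right, y down, z forward; pixel columns grow to the right and rows downward; lengths in m; the calibration is good to about 2 mm. A picture is of the moment at which its call begins: read the wrist's pose just before it. camera_params takes no time and is no camera call.
- bot.finish_job(): hands the job in, once; it reports no verdict.
The state is a dict: "clock": time; "qpos": joint angles; "dq": joint speeds; "effort": joint torques, N m; "position": TCP position; "eef_rot": TCP orientation; "force": force on the tool from outside, world axes, zero at the start; "torque": the same for the moment, N m; "grip_width": opening from 0.0 (shut) to 1.0 (fully open).
Only numpy, scipy, OpenCV 4.12 (cv2) and the standard library are available. Lean on these libraries where they do the work, as an engineer would, in place of code of your own. Each camera call takes 0.05 s, during which the arm holds its last target.

TASK

Pack the polished sample for storage: stand the small round resin mount upright in the round well of the open metal sample case and let go of it, then lay the case's cover over it and press it straight down until both spring clips have snapped over the cover's ends and the cover is fully home on its seal. Do not let go or ease off after the snap: the job finishes while you are still pressing the cover down firmly (about 10 N), so that the seal stays squeezed. Leave the other things on the bench where they are.

Things in the scene. Friction and masses are not known exactly. Their poses are not given: they have to be found in the camera images.
- mount_center (a point): resin mount: the only small upright cylinder of its kind, 30 mm in diameter, 18 mm high, smooth side, 18 g, polished face up; it stands on the bench. The point is its centre, half-way up (9 mm above its underside). z is its axis.
- sample_case: open sample case standing on the bench (loose, 1.1 kg): milled metal block 106 mm (its x) by 78 mm (its y) with a spring-steel clip at each x end. Origin at the centre of the underside, z up. Its deck is at z = 30 mm, the rim round the deck reaches z = 37 mm; in the middle of each long side (y) the rim is cut away down to the deck, 40 mm wide, for fingers.
- case_well (a point): centre of the floor of the case's round well, 22 mm above the bench; the well is 36 mm in diameter and 8 mm deep (from the deck), so the mount stands 10 mm out of it. Axes as the case.
- case_seat (a point): centre of the top of the case's flat rubber seal, 31.5 mm above the bench, where point cover_base must come to lie. The rim round the seat is 95 by 67 mm inside, with bevelled inner edges. Axes as the case.
- cover_base (a point): cover of the case (moulded, 120 g), lying right way up on the bench: flange 92 mm (its x) by 64 mm (its y), 5 mm thick, hollow dome 82 by 54 mm, its top 18 mm above the underside. The point is the centre of its underside; z up. It fits the case either way round (half a turn about z), its x along the case's x.
- cover_grip (a point): middle of the finger bar on top of the cover, 31 mm above the cover's underside. The bar runs along the cover's x, is 46 mm long, 12 mm thick (along y) and stands from 18 mm to 40 mm above the underside. Axes as the cover.
- clip_a (a joint): bend of the spring clip at the case's +x end, rad: 0 at rest, grows as the clip is pushed outward (about 0.12 to let the flange pass). Pushing the cover past both clips takes about 8 to 15 N downward in all, then the force drops to a few N for 5 mm until the clips spring back over the flange, in the last 3 mm before the cover meets the seal.
- clip_b (a joint): the same for the clip at the case's -x end. Both clips stand at x = +-55 mm of the case, 24 mm wide (y), 54 mm high; their noses reach in to x = +-42.5 mm at z = 39 mm and flare outward above that, to x = +-50 mm at z = 54 mm.
- puck_center (a point): bystander: thick round pale sample carrier, 52 mm in diameter, 20 mm high, too wide for the well; its centre. To be left alone.
- steel_weight: bystander: turned steel weight, 42 mm in diameter, 24 mm high; origin under its centre. To be left alone.
- vernier: bystander: vernier caliper lying flat, 68 by 210 by 13 mm; origin under its centre. To be left alone.
- old_scissors: bystander: scissors lying flat, 81 by 209 by 8 mm; origin under their centre. To be left alone.
Mind the look-alikes: they are no part of the job. Leave any purple, turquoise or yellow look-alike of the part that bears mount_center alone.

How it is judged:
By the outcome, as a careful person would: the job done as asked, in the order asked, and still so for the second after the job is handed in, while the arm keeps its last pose, push and grip.
It also fails if it takes over 64 s, if anything falls off the work surface, if the arm or the gripper's body presses on something with over 40 N, if the wrist force passes 120 N, or if a joint passes its speed limit or range.

## Working session

There is one attempt and no reset: what is moved stays moved. The work goes in short steps, Python scripts to look and compute and a tool call to move; the robot and the scene stay as the last step left them, time stands still between calls to the robot, and variables do not carry over. Pictures are saved under pics/ and viewed, and the job is handed in when it is done.

Besides the shell and the picture viewer there is one more tool, called after ">>>" as name(argument=value, ...) on one line, values as JSON. step_arm: Moves the arm, as the interface text tells. Its arguments: {"type":"object","properties":{"rows":{"type":"array"},"hand":{"type":"number"},"grip_force":{"type":"number"}},"required":["rows"]}

```bash
ls; mkdir -p pics
python3 - <<'E'
from bench import bot, imaging
import cv2
print(bot.get_obs())
for n in ["side","top","wrist"]:
    im=imaging.get_image(n); cv2.imwrite(f"pics/a_{n}.png",im[:,:,::-1]); print(n,imaging.camera_params(n))
E
```

```text
pics
{'clock': 0.0, 'qpos': array([-1.29657092e+00,  3.14000067e-01,  4.49964360e-02,  1.30360541e+00,
        1.38643565e-05,  1.43121164e+00]), 'dq': array([ 6.27208080e-04, -1.05103896e-03, -6.34816496e-04, -1.41205601e-03,
       -2.30008800e-04, -1.67182359e-05]), 'effort': array([ 2.05478591e-04, -4.80620921e+01,  2.98536676e+01,  1.92865531e-02,
       -5.37056428e-05, -2.81146072e-06]), 'position': array([ 0.23107313, -0.52597585,  0.2304162 ]), 'eef_rot': array([-3.07281595e+00, -6.45011732e-01,  1.69716860e-04]), 'force': array([ 0.05005953, -0.43191736,  0.13080202]), 'torque': array([ 0.00182953, -0.02948228, -0.00468464]), 'grip_width': 1.000258088762181}
side {'camera_matrix': array([[472.59102001,   0.        , 270.97558676],
       [  0.        , 472.59102001, 211.34784816],
       [  0.        ,   0.        ,   1.        ]]), 'k1': -0.13175423032866113, 'position': array([ 0.57335695, -1.17073335,  0.67686298]), 'orientation': array([-2.05708215,  0.00346227,  0.03094113])}
top {'camera_matrix': array([[459.58408794,   0.        , 272.96997359],
       [  0.        , 459.58408794, 212.24976929],
       [  0.        ,   0.        ,   1.        ]]), 'k1': -0.010090539779675327, 'position': array([0.40398093, 0.0304893 , 1.1075418 ]), 'orientation': array([-2.15800185,  2.11813974, -0.14149236])}
wrist {'camera_matrix': array([[323.77883941,   0.        , 281.25291933],
       [  0.        , 323.77883941, 211.54188222],
       [  0.        ,   0.        ,   1.        ]]), 'k1': -0.017303015902610113, 'mount': array([[-9.20808925e-04, -9.54201999e-01, -2.99161656e-01,
         7.55862367e-02],
       [ 9.99999347e-01, -1.08096843e-03,  3.69879998e-04,
        -2.09047835e-04],
       [-6.76324539e-04, -2.99161120e-01,  9.54202372e-01,
        -1.41673528e-01],
       [ 0.00000000e+00,  0.00000000e+00,  0.00000000e+00,
         1.00000000e+00]])}
```

View pics/a_top.png

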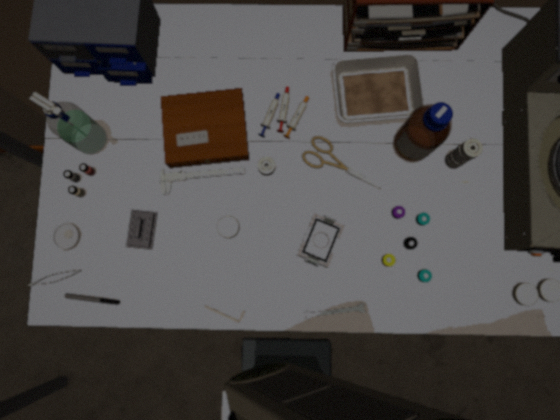

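View pics/a_side.png

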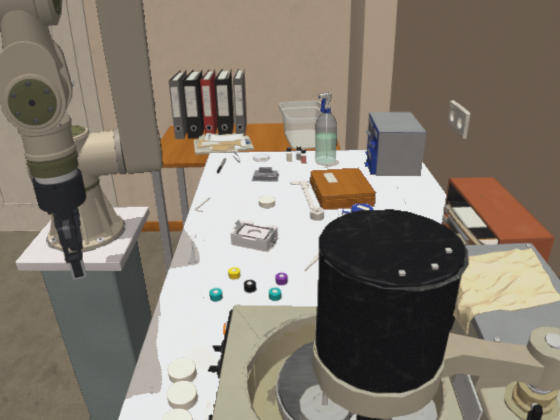

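View pics/a_wrist.png

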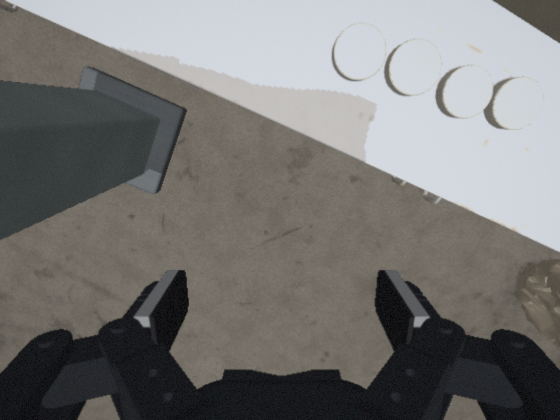

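The top view shows five small cylinders: purple (398,212), turquoise (423,219) and (424,275), yellow (389,260), and black (410,243). The black one is the only unexcluded one. The case is at (321,241), the cover at (141,229) and the puck at (228,227). I'll take enlarged crops and measure.

```bash
cat > h.py <<'E'
import numpy as np, cv2
from scipy.spatial.transform import Rotation as R
from bench import bot, imaging
def cam(name,obs=None):
    p=imaging.camera_params(name)
    if name=="wrist":
        T=np.eye(4);T[:3,:3]=R.from_rotvec(obs["eef_rot"]).as_matrix();T[:3,3]=obs["position"]
        T=T@p["mount"]
    else:
        T=np.eye(4);T[:3,:3]=R.from_rotvec(p["orientation"]).as_matrix();T[:3,3]=p["position"]
    return p["camera_matrix"],p["k1"],T
def p2w(c,uv,z):
    K,k,T=c
    d=np.array([(uv[0]-K[0,2])/K[0,0],(uv[1]-K[1,2])/K[1,1]]);u=d.copy()
    for _ in range(20): u=d/(1+k*(u@u))
    r=T[:3,:3]@np.array([u[0],u[1],1]); o=T[:3,3]
    return o+r*(z-o[2])/r[2]
def w2p(c,P):
    K,k,T=c
    q=T[:3,:3].T@(np.asarray(P)-T[:3,3]); u=q[:2]/q[2]; u=u*(1+k*(u@u))
    return u*[K[0,0],K[1,1]]+[K[0,2],K[1,2]]
def snap(name,fn):
    o=bot.get_obs(); im=imaging.get_image(name)[:,:,::-1].copy(); cv2.imwrite("pics/"+fn,im); return im,cam(name,o),o
def crop(im,x0,y0,x1,y1,s,fn):
    cv2.imwrite("pics/"+fn,cv2.resize(im[y0:y1,x0:x1],None,fx=s,fy=s,interpolation=cv2.INTER_CUBIC))
E
python3 - <<'E'
from h import *
im=cv2.imread("pics/a_top.png"); im2=np.clip(im.astype(float)*1.4,0,255).astype('uint8')
crop(im2,290,190,440,290,5,"c_mount.png"); crop(im2,100,190,250,270,5,"c_cover.png")
c=cam("top")
for n,uv,z in [("black",(410,243),.018),("case",(321,241),.03),("cover",(141,229),.03),("puck",(228,227),.02),("purple",(398,212),.018),("yellow",(389,260),.018),("t1",(423,219),.018),("t2",(424,275),.018)]: print(n,p2w(c,uv,z).round(3))
E
```

```text
black [ 0.497 -0.277  0.018]
case [ 0.497 -0.066  0.03 ]
cover [0.518 0.36  0.03 ]
puck [0.527 0.155 0.02 ]
purple [ 0.571 -0.25   0.018]
yellow [ 0.456 -0.227  0.018]
t1 [ 0.555 -0.31   0.018]
t2 [ 0.423 -0.308  0.018]
```

View pics/c_mount.png

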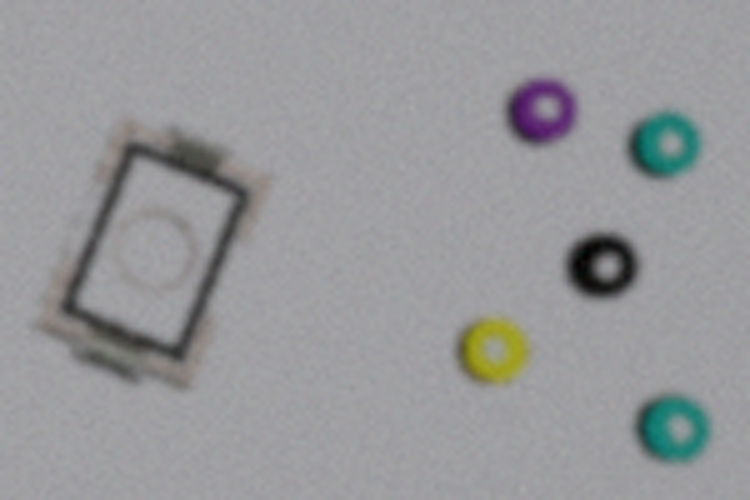

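View pics/c_cover.png

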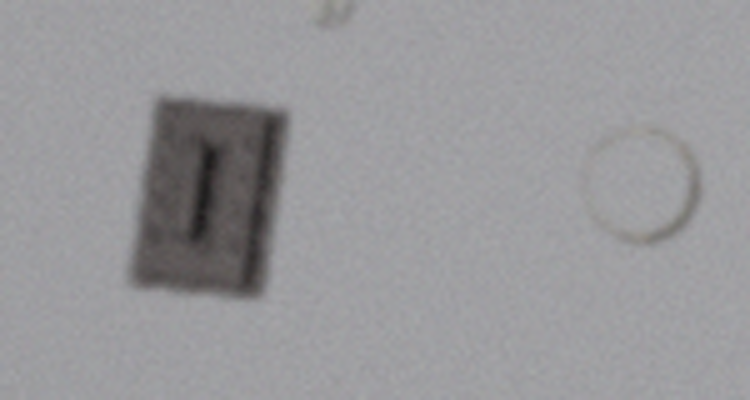

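The crop confirms that the black cylinder at (410,243) is the mount, since the others are purple, turquoise and yellow. The cover's bar is at about (140,228). I'll move above the mount with the hand partly closed so it clears the neighbours.

>>> step_arm(rows=[17,-6,0,-73,17,-6,0,-73,17,-6,0,-73,17,-6,0,-73,34.4,-12.1,3,-146,34.4,-12.1,3,-146,34.4,-12.1,3,-146,34.4,-12.1,5,-146,34.4,-12.1,8,-146,34.4,-12.1,8,-146,34.4,-12.1,8,-146,34.4,-12.1,8,-146,34.4,-12.1,8,-146,34.4,-12.1,8,-146,34.4,-12.1,8,-146,34.4,-12.1,8,-146,34.4,-12.1,8,-146,34.4,-12.1,8,-146,34.4,-12.1,8,-146,34.4,-12.1,8,-146], hand=-0.2)

```text
clock: 2.15
position: [0.4975, -0.2774, 0.1512]
eef_rot: [-0.286, -3.128, -0.0]
force: [0.1, -0.6, 0.1]
grip_width: 0.6
```

Run:
```python
from h import *
im,c,o=snap("wrist","b_wrist.png"); print(o["clock"],o["position"],o["eef_rot"],o["grip_width"],o["force"]); print(R.from_rotvec(o["eef_rot"]).as_matrix().round(4)); np.savez("b.npz",p=o["position"],r=o["eef_rot"])
print(w2p(c,[.497,-.277,.018]))
```

```text
2.15 [ 0.49745162 -0.27736622  0.15116665] [-2.85583309e-01 -3.12839814e+00 -1.20668656e-04] 0.5996089959380151 [ 0.06089432 -0.59116395  0.05554853]
[[-9.835e-01  1.811e-01 -2.000e-04]
 [ 1.811e-01  9.835e-01  1.000e-04]
 [ 2.000e-04  1.000e-04 -1.000e+00]]
[282.18066223 201.33753033]
```

View pics/b_wrist.png

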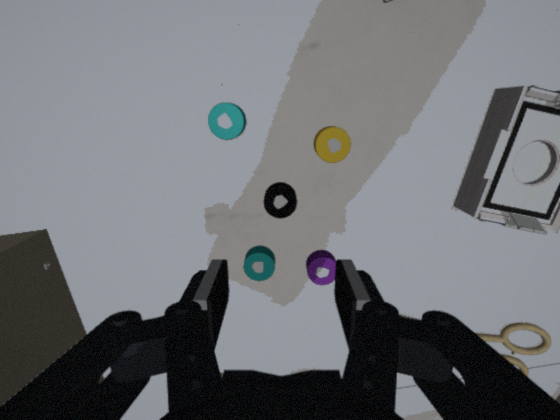

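The wrist view shows the black mount at (280,200), with purple (322,267) and turquoise (259,263) beside the finger line. I'll segment the mount for an exact centre, and also do a rough case fit from this view.

```bash
cat >> h.py <<'E'
from scipy.optimize import minimize
def cyl_fit(c,mask,r,h,x0,z0=0):
    "fit the cylinder's silhouette moments (hull of both rims) to a mask"
    a=np.linspace(0,2*np.pi,60)
    m=cv2.moments(mask,True); ctr=np.array([m['m10'],m['m01']])/m['m00']
    def hull(x):
        P=[w2p(c,[x[0]+r*np.cos(t),x[1]+r*np.sin(t),z]) for z in (z0,z0+h) for t in a]
        return cv2.convexHull(np.array(P,np.float32))
    def cen(x):
        m=cv2.moments(hull(x)); return np.array([m['m10'],m['m01']])/m['m00'],m['m00']
    s=minimize(lambda x:np.sum((cen(x)[0]-ctr)**2),x0,method='Nelder-Mead',options=dict(xatol=1e-5,fatol=1e-4))
    return s.x,m['m00'],cen(s.x)[1],ctr
E
python3 - <<'E'
from h import *
b=np.load("b.npz"); c=cam("wrist",dict(position=b["p"],eef_rot=b["r"]))
im=cv2.imread("pics/b_wrist.png")
m=np.zeros(im.shape[:2],np.uint8); m[175:226,255:306]=(im.max(2)[175:226,255:306]<70)
cs,_=cv2.findContours(m,cv2.RETR_EXTERNAL,cv2.CHAIN_APPROX_NONE); k=max(cs,key=cv2.contourArea)
m2=np.zeros_like(m); cv2.drawContours(m2,[cv2.convexHull(k)],-1,1,-1)
print(cyl_fit(c,m2,.015,.018,[.497,-.277]))
ct=cam("top")
it=cv2.imread("pics/a_top.png"); m=np.zeros(it.shape[:2],np.uint8); m[232:254,400:421]=it.max(2)[232:254,400:421]<75
cs,_=cv2.findContours(m,cv2.RETR_EXTERNAL,cv2.CHAIN_APPROX_NONE); k=max(cs,key=cv2.contourArea)
m2=np.zeros_like(m); cv2.drawContours(m2,[cv2.convexHull(k)],-1,1,-1)
print(cyl_fit(ct,m2,.015,.018,[.497,-.277]))
crop(im,440,60,560,260,3,"b_case.png")
E
```

```text
(array([ 0.49737672, -0.27913622]), 956.0, 1002.5747531987727, array([279.91004184, 199.90167364]))
(array([ 0.49870379, -0.27936984]), 154.0, 152.1409876497928, array([409.88311688, 242.75324675]))
```

View pics/b_case.png

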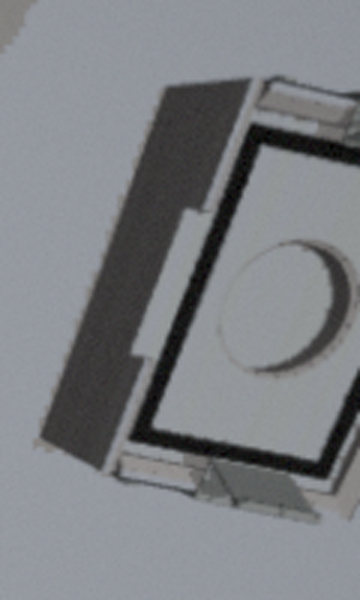

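The mount is at (0.498, -0.279) in both views, and its silhouette area matches its size. Next I'll descend and grasp it.

>>> step_arm(rows=[0,-0.2,5,0,0,-0.2,9,0,0,-0.2,12,0,0,-0.2,13.5,0,0,-0.2,14.3,0,0,-0.2,14.3,0,0,-0.2,14.3,0])

```text
clock: 2.9
position: [0.4978, -0.2798, 0.0091]
eef_rot: [0.282, 3.128, -0.001]
force: [-0.2, 0.2, 1.0]
grip_width: 0.599
```

>>> step_arm(rows=[0,0,0,0,0,0,0,0,0,0,0,0,0,0,0,0,0,0,0,0,0,0,0,0,0,0,0,0,0,0,0,0], hand=1, grip_force=40)

```text
clock: 3.7
position: [0.4981, -0.28, 0.0099]
eef_rot: [0.282, 3.127, -0.002]
force: [-0.4, 0.7, 5.6]
grip_width: 0.317
```

Run:
```python
from h import *
im,c,o=snap("wrist","d_wrist.png"); print(o["clock"],o["position"],o["grip_width"]*85,o["force"])
```

```text
3.7 [ 0.49808931 -0.28002271  0.00989115] 26.978995857890354 [-0.43899268  0.73816761  5.6010051 ]
```

View pics/d_wrist.png

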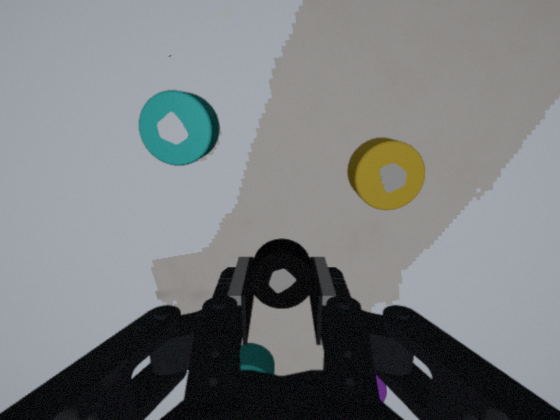

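The black mount sits between the pads at (282,273). I'll lift it and check that it's held upright.

>>> step_arm(rows=[0,0,-1,0,0,0,-3,0,0,0,-6,0,0,0,-8,0,0,0,-8,0,0,0,-8,0])

```text
clock: 4.35
position: [0.4974, -0.2796, 0.0889]
eef_rot: [0.282, 3.128, -0.001]
force: [-0.3, 0.5, -0.3]
grip_width: 0.319
```

Run:
```python
from h import *
im,c,o=snap("wrist","e_wrist.png"); print(o["clock"],o["position"],o["grip_width"]*85,o["force"])
im,c,o=snap("side","e_side.png"); crop(im,180,200,320,320,5,"e_sidec.png")
```

```text
4.35 [ 0.4974291  -0.27961785  0.08889817] 27.093452973940277 [-0.33162615  0.50093147 -0.29273264]
```

View pics/e_wrist.png

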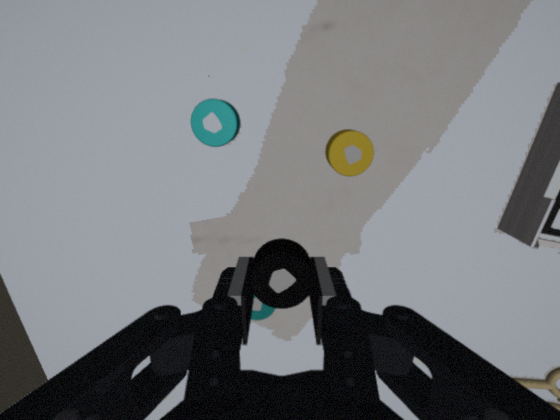

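View pics/e_sidec.png

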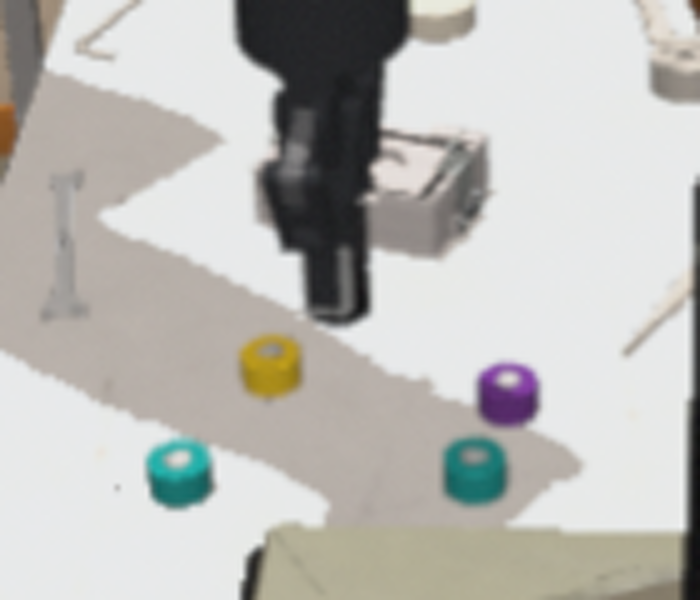

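Run:
```python
from h import *
im=cv2.imread("pics/e_wrist.png"); im2=np.clip(im.astype(float)*2.5,0,255).astype('uint8'); crop(im2,200,220,360,340,5,"e_tip.png")
o=bot.get_obs(); c=cam("wrist",o)
T=np.eye(4);T[:3,:3]=R.from_rotvec(o["eef_rot"]).as_matrix();T[:3,3]=o["position"]
for z in (-.005,0,.005):
  for y in (-.015,.015):
    print(z,y,[w2p(c,(T@[x,y,z,1])[:3]).round(0) for x in (-.011,.011)])
m=np.zeros(im.shape[:2],np.uint8); m[236:310,258:306]=im.max(2)[236:310,258:306]<60
P=[w2p(c,(T@[.015*np.cos(t),.015*np.sin(t),-.0081,1])[:3]) for t in np.linspace(0,6.28,60)]
Q=[w2p(c,(T@[.015*np.cos(t),.015*np.sin(t),.0099,1])[:3]) for t in np.linspace(0,6.28,60)]
print(np.min(P,0),np.max(P,0),np.min(Q,0),np.max(Q,0))
```

```text
-0.005 -0.015 [array([251., 301.]), array([250., 259.])]
-0.005 0.015 [array([313., 301.]), array([314., 259.])]
0 -0.015 [array([252., 295.]), array([251., 255.])]
0 0.015 [array([312., 295.]), array([313., 255.])]
0.005 -0.015 [array([253., 290.]), array([252., 251.])]
0.005 0.015 [array([311., 290.]), array([313., 251.])]
[249.94149111 254.39665615] [314.37829292 311.55722482] [253.17591741 239.2313232 ] [311.01991023 291.53254544]
```

View pics/e_tip.png

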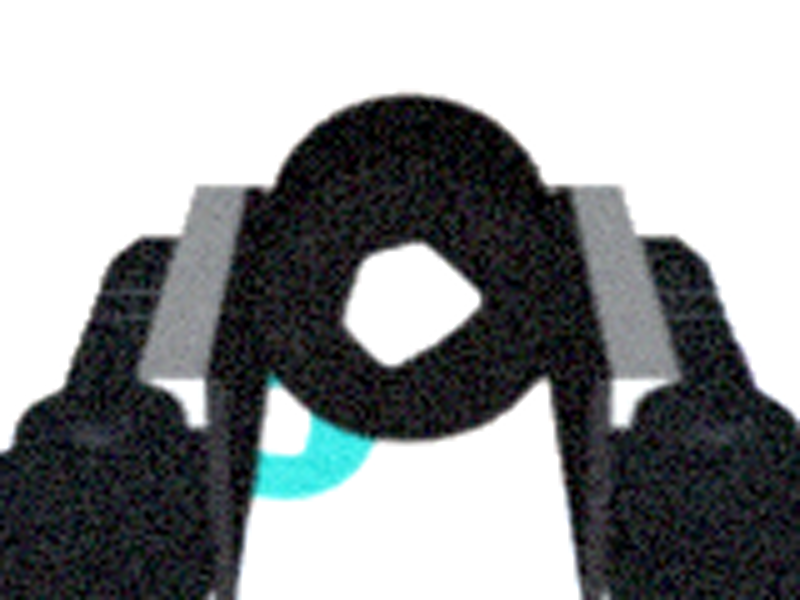

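The mount is held upright and centred: its top rim spans rows 239–308 against a predicted 239–311. The tips are about 2.5 mm behind the TCP. Next I'll take a look at the case.

>>> step_arm(rows=[0,2,-8,0,-0.9,19.8,-8,14.6,-0.9,19.8,-8,14.6,-0.9,19.8,-8,14.6,-0.9,19.8,-8,14.6,-0.9,19.8,-8,14.6,-0.9,19.8,-8,14.6,-0.9,19.8,-8,14.6,-0.9,19.8,-8,14.6,-0.9,19.8,-8,14.6])

```text
clock: 5.45
position: [0.541, -0.0873, 0.1678]
eef_rot: [-0.68, -3.066, 0.0]
force: [0.4, 0.5, -0.2]
grip_width: 0.319
```

Run:
```python
from h import *
im,c,o=snap("wrist","f_wrist.png"); print(o["clock"],o["position"],o["eef_rot"],o["grip_width"]*85,o["force"]); np.savez("f.npz",p=o["position"],r=o["eef_rot"])
crop(im,80,0,480,300,2,"f_c.png")
```

```text
5.45 [ 0.5409634  -0.08734983  0.16777361] [-6.80042799e-01 -3.06619798e+00  1.38353035e-04] 27.122857934830062 [ 0.3551542   0.48619098 -0.20788712]
```

View pics/f_c.png

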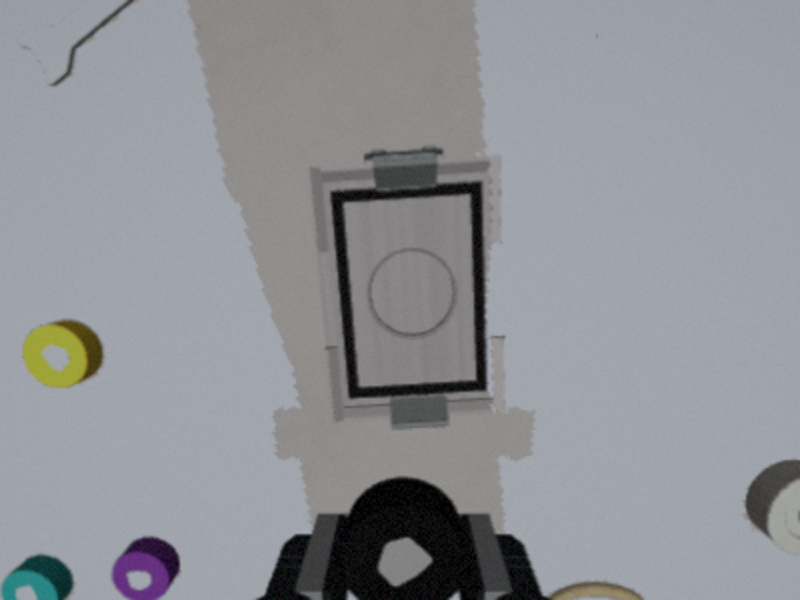

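The case is seen whole in the crop: well ring at (412,292), clips at (404,170) and (419,410), and the black seal frame. I'll fit it numerically.

Run:
```python
from h import *
b=np.load("f.npz"); c=cam("wrist",dict(position=b["p"],eef_rot=b["r"]))
im=cv2.imread("pics/f_wrist.png"); g=im.max(2)
m=np.zeros(g.shape,np.uint8); m[85:205,240:330]=g[85:205,240:330]<60
cs,_=cv2.findContours(m,cv2.RETR_EXTERNAL,cv2.CHAIN_APPROX_NONE); k=max(cs,key=cv2.contourArea)
W=np.array([p2w(c,q[0],.0315)[:2] for q in k],np.float32)
r=cv2.minAreaRect(W*1000); print("seal outer",r); 
box=cv2.boxPoints(r); e=box[1]-box[0]; e2=box[2]-box[1]; L=e if np.hypot(*e)>np.hypot(*e2) else e2
print("yaw",np.degrees(np.arctan2(L[1],L[0])))
# inner hole
cs,h=cv2.findContours(m,cv2.RETR_CCOMP,cv2.CHAIN_APPROX_NONE)
i=[q for q,hh in zip(cs,h[0]) if hh[3]>=0 and cv2.contourArea(q)>2000]
W=np.array([p2w(c,q[0],.0315)[:2] for q in i[0]],np.float32);r=cv2.minAreaRect(W*1000); print("inner",r)
# well
ring=[]
d=g.astype(float)
for t in np.linspace(0,2*np.pi,90,endpoint=False):
    rr=np.arange(17,26,.25); pr=[d[int(round(146+q*np.sin(t))),int(round(286+q*np.cos(t)))] for q in rr]
    ring.append([286+rr[np.argmin(pr)]*np.cos(t),146+rr[np.argmin(pr)]*np.sin(t)])
W=np.array([p2w(c,q,.03)[:2] for q in ring],np.float32)*1000
print("well",cv2.fitEllipse(W))
ct=cam("top"); it=cv2.imread("pics/a_top.png"); print("top well",p2w(ct,(290+158/5,190+251/5),.03))
```

```text
seal outer ((499.4257507324219, -64.76936340332031), (60.832481384277344, 86.8161392211914), 68.42707061767578)
yaw -21.572935
inner ((499.3619689941406, -64.76628875732422), (54.206668853759766, 79.9139633178711), 68.50797271728516)
well ((498.6455383300781, -64.46158599853516), (35.36422348022461, 35.53840255737305), 179.1015167236328)
top well [ 0.49913924 -0.06722888  0.03      ]
```

Seal, hole and well all match their given sizes. The case centre is (0.499, -0.065) with yaw -21.5°. I'll move over the well.

>>> step_arm(rows=[4.75,0.25,0,-3.5,4.75,0.25,3,-3.5,4.75,0.25,6,-3.5,4.75,0.25,7.8,-3.5,4.75,0.25,7.8,-3.5,4.75,0.25,7.8,-3.5])

```text
clock: 6.1
position: [0.4993, -0.0644, 0.0905]
eef_rot: [-0.584, -3.086, 0.0]
force: [-0.3, 1.0, -0.1]
grip_width: 0.314
```

Run:
```python
from h import *
im,c,o=snap("wrist","g_wrist.png"); print(o["clock"],o["position"],o["eef_rot"],o["grip_width"]*85,o["force"])
im2=np.clip(im.astype(float)*1.5,0,255).astype('uint8')
a=np.radians(-21.5)
for r,z in ((.018,.03),):
  for t in np.linspace(0,2*np.pi,80):
    u=w2p(c,[.499+r*np.cos(t),-.065+r*np.sin(t),z]); cv2.circle(im2,tuple(int(round(q)) for q in u),0,(0,0,255),-1)
for x in (-.0434,.0434):
  for y in (-.0304,.0304):
    u=w2p(c,[.499+x*np.cos(a)-y*np.sin(a),-.065+x*np.sin(a)+y*np.cos(a),.0315]); cv2.circle(im2,tuple(int(round(q)) for q in u),2,(0,0,255),-1)
crop(im2,80,60,480,360,2,"g_c.png")
```

```text
6.1 [ 0.49930269 -0.06437421  0.09051736] [-5.84315067e-01 -3.08635301e+00  7.32355028e-05] 26.724757623390335 [-0.3095577   0.9666947  -0.05249302]
```

View pics/g_c.png

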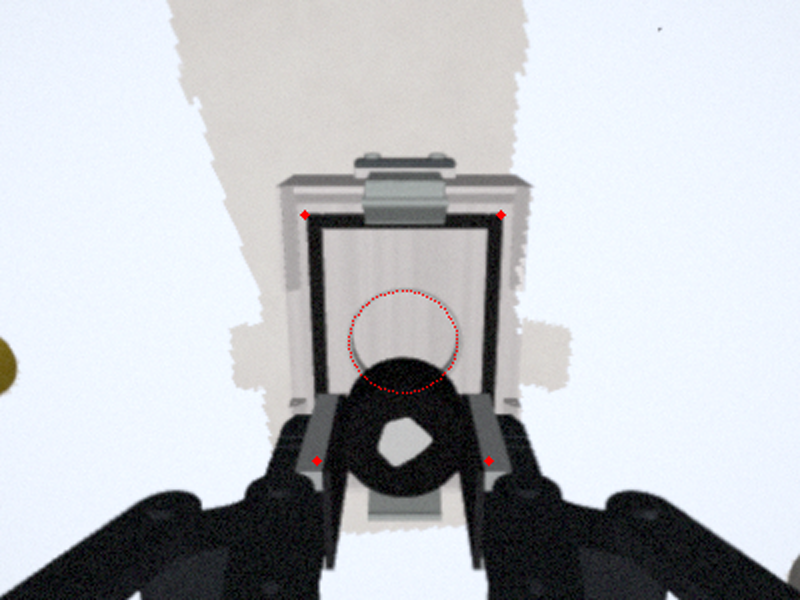

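The overlay agrees with the picture: the well ring coincides and the seal corners match. Mount column 403.5 against well column 404. Lowering in.

>>> step_arm(rows=[0,0.05,2,0,0,0.05,3.5,0,0,0.05,4.5,0,0,0.05,5,0,0,0.05,5.3,0,0,0.05,5.6,0,0,0.05,5.75,0,0,0.05,5.75,0,0,0.05,5.75,0])

```text
clock: 7.05
position: [0.4998, -0.0635, 0.0331]
eef_rot: [0.583, 3.087, -0.0]
force: [0.5, 0.5, -0.6]
grip_width: 0.317
```

Run:
```python
from h import *
im,c,o=snap("wrist","i_wrist.png"); print(o["clock"],o["position"],o["grip_width"]*85,o["force"],o["torque"])
im2=np.clip(im.astype(float)*1.5,0,255).astype('uint8')
crop(im2,80,60,480,360,2,"i_c.png")
```

```text
7.05 [ 0.49975884 -0.06351763  0.03305069] 26.956170789505503 [ 0.52056025  0.46964854 -0.63845854] [ 0.02548522 -0.01464832  0.0103518 ]
```

View pics/i_c.png

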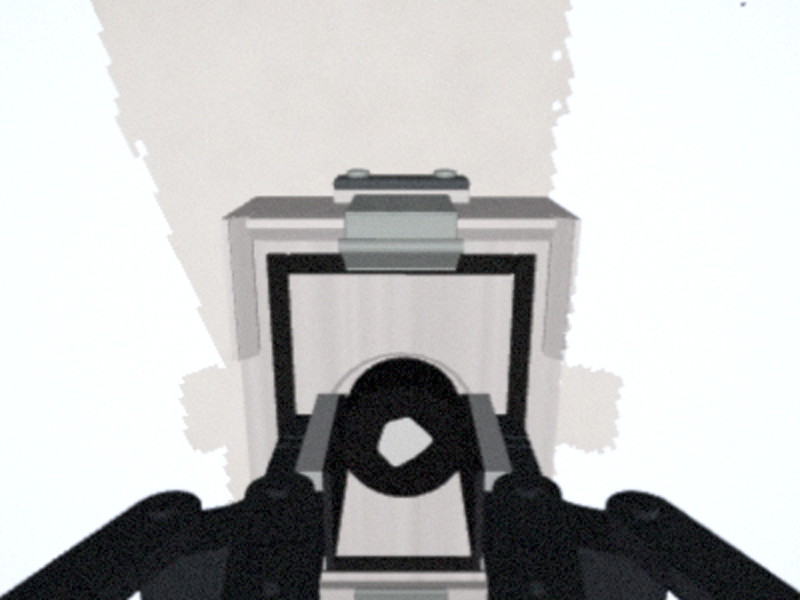

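There's no contact force with the mount 7 mm below deck level, and the well's edge shows round it, so it's in the well. Releasing.

>>> step_arm(rows=[0,0,0.05,0,0,0,0.05,0,0,0,0.05,0,0,0,0.05,0,0,0,0.05,0,0,0,0.05,0], hand=-0.1)

```text
clock: 7.7
position: [0.4995, -0.0635, 0.0323]
eef_rot: [-0.583, -3.087, 0.0]
force: [-0.7, 1.1, 0.0]
grip_width: 0.553
```

>>> step_arm(rows=[0,0,-1,0,0,0,-3,0,0,0,-6,0,0,0,-10,0,-3,0,-13,0,-5,0,-15,0,-5,0,-15,0,-5,0,-15,0])

```text
clock: 8.5
position: [0.5459, -0.0816, 0.1825]
eef_rot: [0.583, 3.087, -0.0]
force: [-0.2, -0.0, -0.6]
grip_width: 0.55
```

Run:
```python
from h import *
im,c,o=snap("wrist","j_wrist.png"); print(o["clock"],o["position"],o["eef_rot"],o["grip_width"]*85,o["force"]); np.savez("j.npz",p=o["position"],r=o["eef_rot"])
im2=np.clip(im.astype(float)*1.5,0,255).astype('uint8')
crop(im2,80,0,480,300,2,"j_c.png")
```

```text
8.5 [ 0.5459207  -0.08164195  0.18253349] [ 5.83156748e-01  3.08684605e+00 -4.27494247e-05] 46.71748783540793 [-0.24998037 -0.01550791 -0.61020129]
```

View pics/j_c.png

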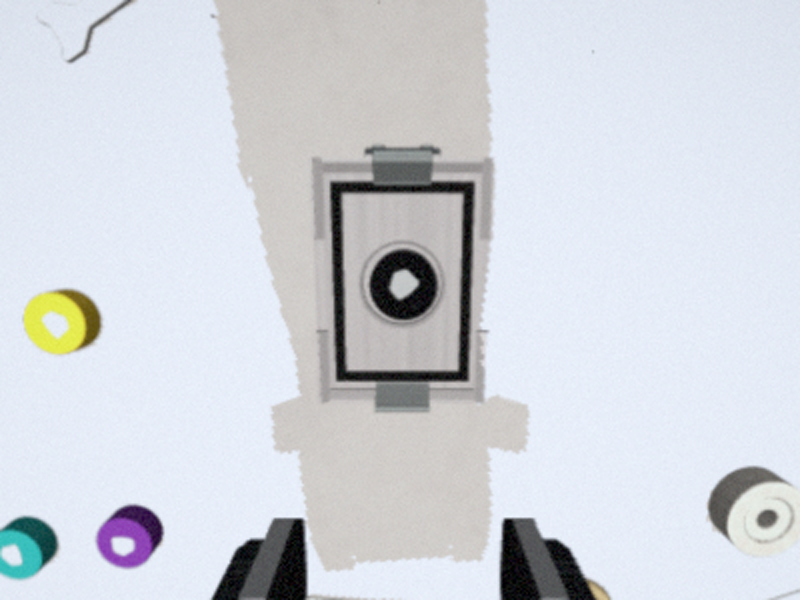

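The mount stands upright in the well, concentric with the ring at crop (403,284). I'll refit the case, then go to the cover.

```bash
cat >> h.py <<'E'
def seal_fit(c,im,x0,y0,x1,y1,th=60):
    g=im.max(2); m=np.zeros(g.shape,np.uint8); m[y0:y1,x0:x1]=g[y0:y1,x0:x1]<th
    cs,_=cv2.findContours(m,cv2.RETR_EXTERNAL,cv2.CHAIN_APPROX_NONE); k=max(cs,key=cv2.contourArea)
    W=np.array([p2w(c,q[0],.0315)[:2] for q in k],np.float32)
    r=cv2.minAreaRect(W*1000); box=cv2.boxPoints(r); e=box[1]-box[0]; e2=box[2]-box[1]; L=e if np.hypot(*e)>np.hypot(*e2) else e2
    return r, np.degrees(np.arctan2(L[1],L[0]))
E
python3 - <<'E'
from h import *
b=np.load("j.npz"); o=dict(position=b["p"],eef_rot=b["r"]); c=cam("wrist",o); im=cv2.imread("pics/j_wrist.png")
print(seal_fit(c,im,235,80,325,200))
T=R.from_rotvec(b["r"]).as_matrix(); print(T.round(3))
tgt=np.array([.518,.36])+.03*np.array([np.cos(np.radians(-6)),np.sin(np.radians(-6))])
d=np.r_[tgt,.18]-b["p"]; print(T.T@d*100)
E
```

```text
(((499.35528564453125, -64.73886108398438), (60.882347106933594, 86.46812438964844), 68.54780578613281), np.float32(-21.452192))
[[-0.931  0.365  0.   ]
 [ 0.365  0.931 -0.   ]
 [-0.     0.    -1.   ]]
[15.81902785 40.898315    0.25101883]
```

>>> step_arm(rows=[15.8,40.9,0,-15.5,15.8,40.9,0,-15.5,15.8,40.9,0,-15.5,15.8,40.9,0,-15.5,15.8,40.9,0,-15.5,15.8,40.9,0,-15.5,15.8,40.9,0,-15.5,15.8,40.9,0,-15.5,15.8,40.9,0,-15.5,15.8,40.9,0,-15.5,15.8,40.9,0,-15.5,15.8,40.9,0,-15.5,15.8,40.9,0,-15.5])

```text
clock: 9.85
position: [0.5479, 0.3552, 0.182]
eef_rot: [-0.164, -3.136, 0.001]
force: [-0.1, -0.1, -0.6]
grip_width: 0.547
```

Run:
```python
from h import *
im,c,o=snap("wrist","k_wrist.png"); print(o["clock"],o["position"],o["eef_rot"],o["grip_width"]*85,o["force"]); np.savez("k.npz",p=o["position"],r=o["eef_rot"])
im2=np.clip(im.astype(float)*1.8,0,255).astype('uint8')
crop(im2,80,0,480,300,2,"k_c.png")
```

```text
9.85 [0.54790675 0.35521877 0.18200393] [-1.64042302e-01 -3.13642619e+00  1.22216819e-03] 46.508534182815495 [-0.06500495 -0.07286684 -0.56247596]
```

View pics/k_c.png

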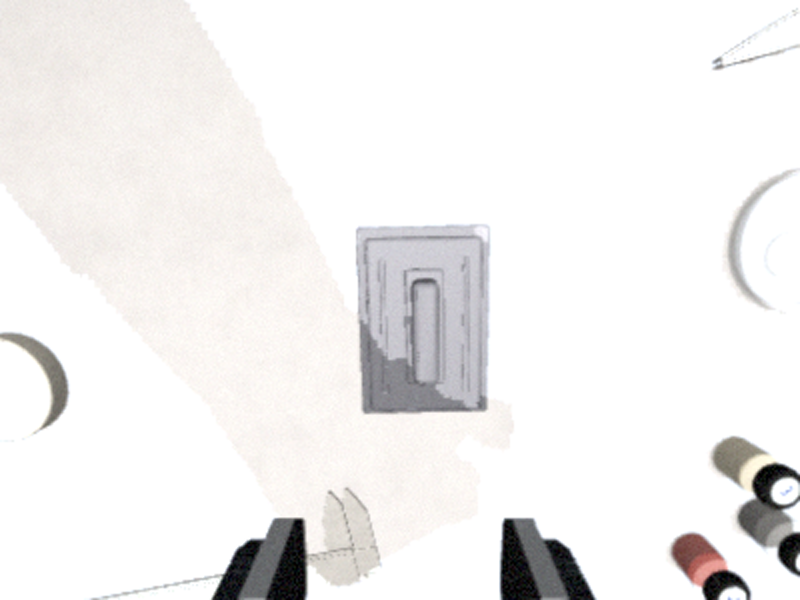

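The cover is at crop (357..490, 225..412) with the bar's top around (425,331). Bottles stand well to the right. Fitting.

```bash
cat >> h.py <<'E'
def cover_fit(c,mask,x0):
    "fit the flange+dome+bar silhouette of the cover (x,y,yaw) to the contour's hull by IoU"
    cs,_=cv2.findContours(mask,cv2.RETR_EXTERNAL,cv2.CHAIN_APPROX_NONE); k=max(cs,key=cv2.contourArea)
    H,W=mask.shape; S=4
    M=np.zeros((H*S,W*S),np.uint8); cv2.fillPoly(M,[(cv2.convexHull(k).astype(float)*S+S/2-.5).round().astype(np.int32)],1)
    def f(p):
        a=np.radians(p[2]);cc,ss=np.cos(a),np.sin(a);P=[]
        for hx,hy,z in ((.046,.032,0),(.046,.032,.005),(.041,.027,.018),(.023,.006,.04)):
            for sx in(-1,1):
                for sy in(-1,1):
                    x,y=sx*hx,sy*hy; P.append(w2p(c,[p[0]/1000+x*cc-y*ss,p[1]/1000+x*ss+y*cc,z]))
        m=np.zeros_like(M); cv2.fillConvexPoly(m,((cv2.convexHull(np.array(P,np.float32)))*S+S/2-.5).round().astype(np.int32),1)
        return 1-(m&M).sum()/((m|M).sum())
    s=minimize(f,x0,method='Nelder-Mead',options=dict(initial_simplex=np.array([x0]*4)+np.array([[0,0,0],[4,0,0],[0,4,0],[0,0,4]]),xatol=.02,fatol=1e-5))
    return s.x,s.fun
E
python3 - <<'E'
from h import *
b=np.load("k.npz"); o=dict(position=b["p"],eef_rot=b["r"]); c=cam("wrist",o); im=cv2.imread("pics/k_wrist.png")
g=im.max(2).astype(int); print(g[160,240:350:6]); print(g[195,250:340:4])
m=np.zeros(g.shape,np.uint8); m[105:215,250:330]=((im.max(2)<115)[105:215,250:330]); cv2.imwrite("pics/k_m.png",m*255)
for uv in [(357,228),(490,225),(487,410),(363,412)]: print(p2w(c,(80+uv[0]/2,uv[1]/2),.004).round(4))
print("bar",[p2w(c,(80+u/2,v/2),.04).round(4) for u,v in((412,280),(438,280),(413,383),(438,383))])
print(cover_fit(c,m,np.array([518.,360.,-6.])))
E
```

```text
[139 141 140 132  95 104 116  86 100 114 107 115 104 112 142 168 167 168
 165]
[140 140 140  80  75  75  71  76  77  80  77  79  83 111 111 108  95 106
 111 169 167 166 166]
[0.472  0.3409 0.004 ]
[0.4772 0.4036 0.004 ]
[0.568  0.3961 0.004 ]
[0.5624 0.3326 0.004 ]
bar [array([0.4957, 0.3642, 0.04  ]), array([0.4969, 0.3753, 0.04  ]), array([0.541 , 0.3601, 0.04  ]), array([0.5422, 0.3713, 0.04  ])]
(array([523.89568254, 367.18383624,  -4.90913127]), np.float64(0.06613685622871301))
```

View pics/k_m.png

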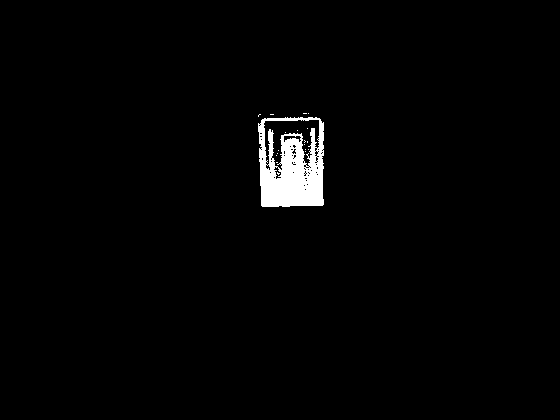

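The cover centre is (0.519, 0.368) with yaw -5°. The flange measures 91×63 mm, and the bar taken at z=40 mm agrees. I'll move above and check.

>>> step_arm(rows=[3,0.95,2,-1,3,0.95,5,-1,3,0.95,8,-1,3,0.95,10,-1,3,0.95,10,-1,3,0.95,10,-1], hand=0)

```text
clock: 10.5
position: [0.5195, 0.3685, 0.0827]
eef_rot: [-0.136, -3.138, 0.0]
force: [0.4, 0.8, -0.2]
grip_width: 0.5
```

Run:
```python
from h import *
im,c,o=snap("wrist","l_wrist.png"); print(o["clock"],o["position"],o["eef_rot"],o["grip_width"]*85,o["force"]); np.savez("l.npz",p=o["position"],r=o["eef_rot"])
im2=np.clip(im.astype(float)*1.8,0,255).astype('uint8')
a=np.radians(-5)
for hx,hy,z in ((.046,.032,.005),(.041,.027,.018),(.023,.006,.04)):
  P=[]
  for x,y in ((-hx,-hy),(-hx,hy),(hx,hy),(hx,-hy)): P.append(w2p(c,[.5193+x*np.cos(a)-y*np.sin(a),.368+x*np.sin(a)+y*np.cos(a),z]))
  cv2.polylines(im2,[np.array(P).round().astype(int)],True,(0,0,255),1)
crop(im2,80,60,480,360,2,"l_c.png")
```

```text
10.5 [0.51954783 0.3684653  0.08267802] [-1.36091253e-01 -3.13836824e+00  4.46610983e-04] 42.469287603056465 [ 0.44407066  0.80350726 -0.18362052]
```

View pics/l_c.png

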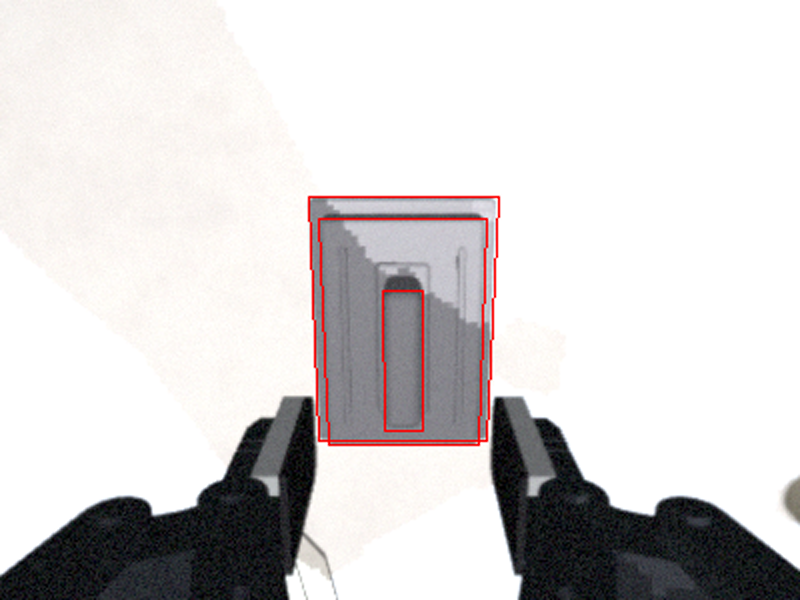

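The overlay matches the cover's flange, dome and bar to about 1 px. Descending to grip the bar.

>>> step_arm(rows=[0,0,3,0,0,0,5,0,0,0,5.8,0,0,0,6.1,0,0,0,6.1,0])

```text
clock: 11.05
position: [0.5201, 0.3696, 0.0223]
eef_rot: [0.134, 3.137, 0.001]
force: [-0.6, -0.1, -0.1]
grip_width: 0.498
```

>>> step_arm(rows=[0,0,0,0,0,0,0,0,0,0,0,0,0,0,0,0,0,0,0,0,0,0,0,0,0,0,0,0,0,0,0,0], hand=1, grip_force=80)

```text
clock: 11.85
position: [0.5202, 0.3698, 0.0227]
eef_rot: [0.134, 3.137, 0.002]
force: [-0.8, -1.0, 7.1]
grip_width: 0.111
```

The bar is gripped: width reads 9.4 mm for 12 mm, the same -3 mm bias as the mount. Lifting.

>>> step_arm(rows=[0,0,-0.5,0,0,0,-2,0,0,0,-5,0,0,0,-9,0,0,0,-13,0,0,0,-13,0,0,0,-13,0,0,0,-13,0])

```text
clock: 12.65
position: [0.5183, 0.3688, 0.1497]
eef_rot: [-0.134, -3.136, 0.002]
force: [1.0, -0.6, -1.6]
grip_width: 0.114
```

Run:
```python
from h import *
im,c,o=snap("wrist","m_wrist.png"); print(o["clock"],o["position"],o["eef_rot"],o["grip_width"]*85,o["force"],o["torque"]); np.savez("m.npz",p=o["position"],r=o["eef_rot"])
im2=np.clip(im.astype(float)*1.8,0,255).astype('uint8')
T=np.eye(4);T[:3,:3]=R.from_rotvec(o["eef_rot"]).as_matrix();T[:3,3]=o["position"]
for hx,hy,z in ((.046,.032,.005),(.041,.027,.018),(.023,.006,.04)):
  P=[w2p(c,(T@[x,y,.0227-z,1])[:3]) for x,y in ((-hx,-hy),(-hx,hy),(hx,hy),(hx,-hy))]
  cv2.polylines(im2,[np.array(P).round().astype(int)],True,(0,0,255),1)
crop(im2,80,120,480,420,2,"m_c.png")
Rm=T[:3,:3]; print(Rm.round(3)); print(Rm.T@(np.r_[.4993,-.0647,.15]-o["position"])*100)
snap("side","m_side.png")
```

```text
12.65 [0.51829451 0.36878966 0.14972668] [-1.33894039e-01 -3.13640874e+00  2.32174415e-03] 9.684566759608124 [ 1.03163137 -0.58871731 -1.59818968] [-0.0073138  -0.05500335 -0.01505447]
[[-0.996  0.085 -0.002]
 [ 0.085  0.996 -0.001]
 [ 0.002 -0.002 -1.   ]]
[-1.80189292e+00 -4.33531235e+01  3.69632826e-02]
```

View pics/m_c.png

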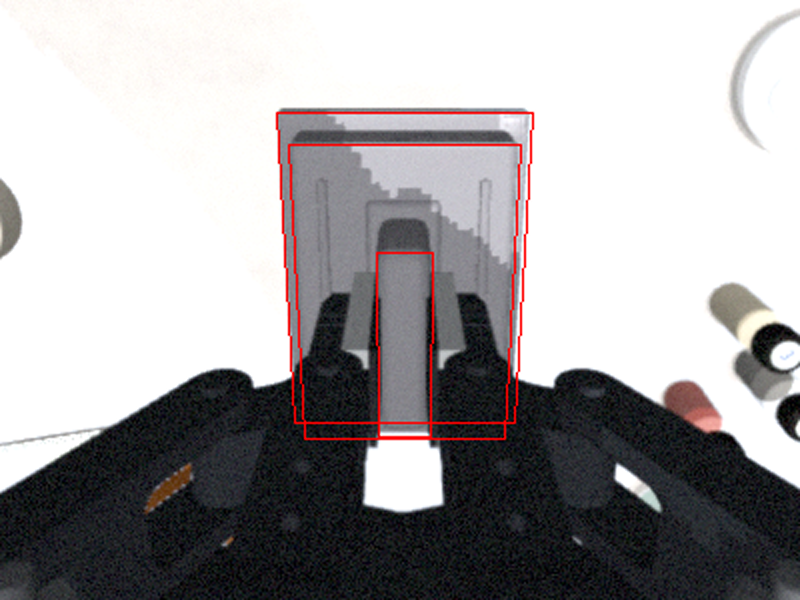

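View pics/m_side.png

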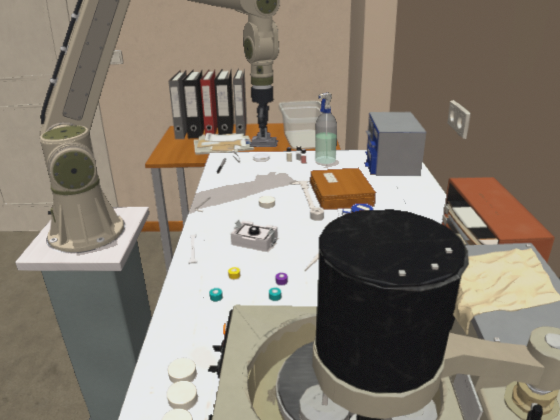

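The cover is held level and matches the predicted overlay to within 1–2 px. I'll use the released mount's measured position to check camera bias against where the TCP let it go.

Run:
```python
from h import *
b=np.load("j.npz"); c=cam("wrist",dict(position=b["p"],eef_rot=b["r"])); im=cv2.imread("pics/j_wrist.png")
m=np.zeros(im.shape[:2],np.uint8); m[120:165,262:302]=im.max(2)[120:165,262:302]<50
cs,_=cv2.findContours(m,cv2.RETR_EXTERNAL,cv2.CHAIN_APPROX_NONE); k=max(cs,key=cv2.contourArea)
m2=np.zeros_like(m); cv2.drawContours(m2,[cv2.convexHull(k)],-1,1,-1)
x=cyl_fit(c,m2,.015,.018,[.499,-.065],.022); print(x)
Rm=R.from_rotvec(b["r"]).as_matrix(); print("mount cam - release TCP, tool mm",Rm[:2,:2].T@(x[0]-[.4995,-.0635])*1000)
a=np.radians(-21.45); print("axis yaw of tool",np.degrees(np.arctan2(Rm[1,0],Rm[0,0])))
```

```text
(array([ 0.49877399, -0.06371568]), 909.0, 981.5798156101955, array([281.16611661, 142.08140814]))
mount cam - release TCP, tool mm [ 0.59728888 -0.46567381]
axis yaw of tool 158.60390218479807
```

>>> step_arm(rows=[-1.9,-43.3,0,16.5,-1.9,-43.3,0,16.5,-1.9,-43.3,0,16.5,-1.9,-43.3,0,16.5,-1.9,-43.3,0,16.5,-1.9,-43.3,0,16.5,-1.9,-43.3,0,16.5,-1.9,-43.3,0,16.5,-1.9,-43.3,0,16.5,-1.9,-43.3,0,16.5,-1.9,-43.3,0,16.5,-1.9,-43.3,3,16.5,-1.9,-43.3,4,16.5,-1.9,-43.3,4,16.5,-1.9,-43.3,4,16.5])

```text
clock: 14.25
position: [0.5011, -0.0628, 0.1113]
eef_rot: [-0.58, -3.087, -0.0]
force: [-1.1, -0.8, -1.6]
grip_width: 0.115
```

```bash
cat > ov.py <<'E'
from h import *
import sys
n=sys.argv[1]
im,c,o=snap("wrist",n+"_wrist.png"); print(o["clock"],o["position"],o["eef_rot"],o["grip_width"]*85,o["force"],o["torque"])
im2=np.clip(im.astype(float)*1.8,0,255).astype('uint8')
T=np.eye(4);T[:3,:3]=R.from_rotvec(o["eef_rot"]).as_matrix();T[:3,3]=o["position"]
print("tool x yaw",np.degrees(np.arctan2(T[1,0],T[0,0])),"to target cm",(T[:3,:3].T@(np.r_[.5001,-.0647,o["position"][2]]-o["position"])*100).round(2))
a=np.radians(-21.45)
for hx,hy,z in ((.0433,.0304,.0315),(.053,.039,.037)):
  P=[w2p(c,[.4993+x*np.cos(a)-y*np.sin(a),-.0647+x*np.sin(a)+y*np.cos(a),z]) for x,y in ((-hx,-hy),(-hx,hy),(hx,hy),(hx,-hy))]
  cv2.polylines(im2,[np.array(P).round().astype(int)],True,(0,0,255),1)
for hx,hy,z in ((.046,.032,.005),):
  P=[w2p(c,(T@[x+.0007,y,.0227-z,1])[:3]) for x,y in ((-hx,-hy),(-hx,hy),(hx,hy),(hx,-hy))]
  cv2.polylines(im2,[np.array(P).round().astype(int)],True,(0,255,0),1)
crop(im2,80,60,480,360,2,n+"_c.png")
E
python3 ov.py n
```

```text
14.25 [ 0.50111253 -0.06276721  0.11133455] [-5.8048002e-01 -3.0865274e+00 -9.6230614e-05] 9.761392737693146 [-1.10568044 -0.7867944  -1.57848828] [-0.05574576 -0.0088946  -0.00927249]
tool x yaw 158.6977082501556 to target cm [ 0.02 -0.22  0.  ]
```

View pics/n_c.png

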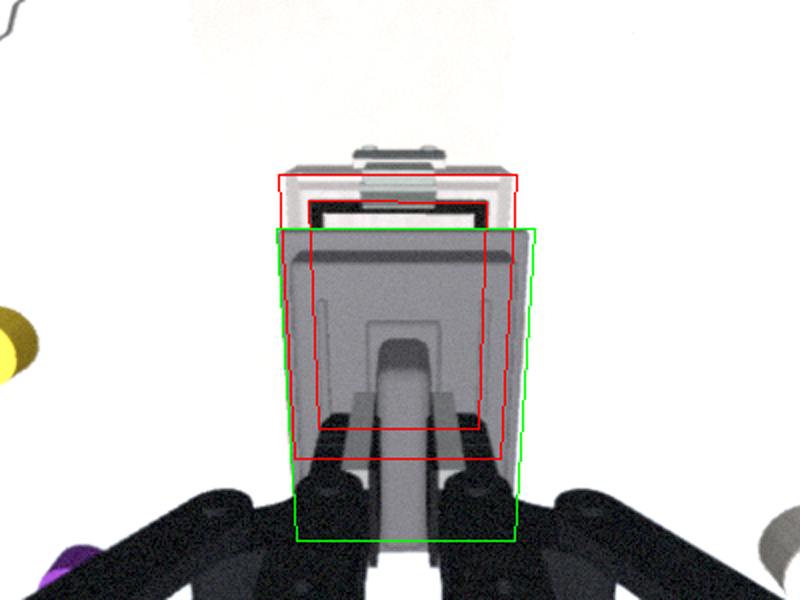

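The predicted seal and case outlines fall on the picture, so the case hasn't moved. I'll correct 2 mm in y and descend to just above the clips.

>>> step_arm(rows=[0,-0.2,1,0.1,0,-0.2,2,0.1,0,-0.2,2.8,0.1,0,-0.2,2.8,0.1,0,-0.2,2.8,0.1,0,-0.2,2.8,0.1])

```text
clock: 14.9
position: [0.5007, -0.0657, 0.0835]
eef_rot: [0.586, 3.086, -0.0]
force: [-0.4, 0.2, -0.9]
grip_width: 0.116
```

```bash
python3 ov.py o
```

```text
14.9 [ 0.50074883 -0.06574151  0.08346002] [ 5.85902492e-01  3.08615349e+00 -1.93602761e-04] 9.855278745729942 [-0.35335406  0.22559196 -0.85023233] [-0.01190126 -0.04886638  0.00484419]
tool x yaw 158.5007910654979 to target cm [ 0.1   0.07 -0.  ]
```

View pics/o_c.png

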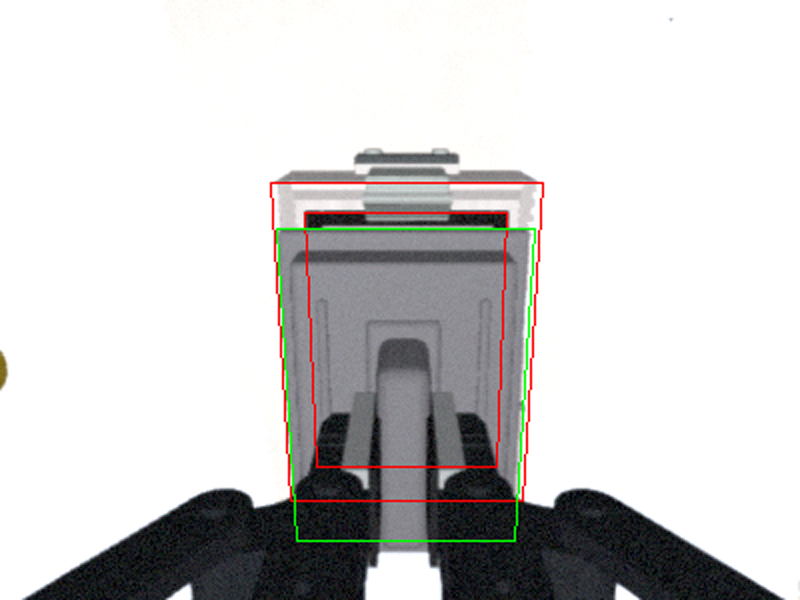

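>>> step_arm(rows=[0.1,0.05,0.3,0,0.1,0.05,0.6,0,0.1,0.05,0.9,0,0.1,0.05,1.1,0,0.1,0.05,1.1,0,0.1,0.05,1.1,0,0.1,0.05,1.1,0])

```text
clock: 15.65
position: [0.4999, -0.0648, 0.0724]
eef_rot: [0.586, 3.086, -0.0]
force: [-0.3, -0.5, -0.9]
grip_width: 0.121
```

```bash
python3 ov.py p
```

```text
15.65 [ 0.49990466 -0.06484156  0.07236506] [ 5.85762711e-01  3.08632351e+00 -2.28963306e-04] 10.301282680125546 [-0.31188686 -0.46349084 -0.8925505 ] [-0.02784865  0.00108038  0.01252471]
tool x yaw 158.5069572356207 to target cm [-0.01  0.02  0.  ]
```

View pics/p_c.png

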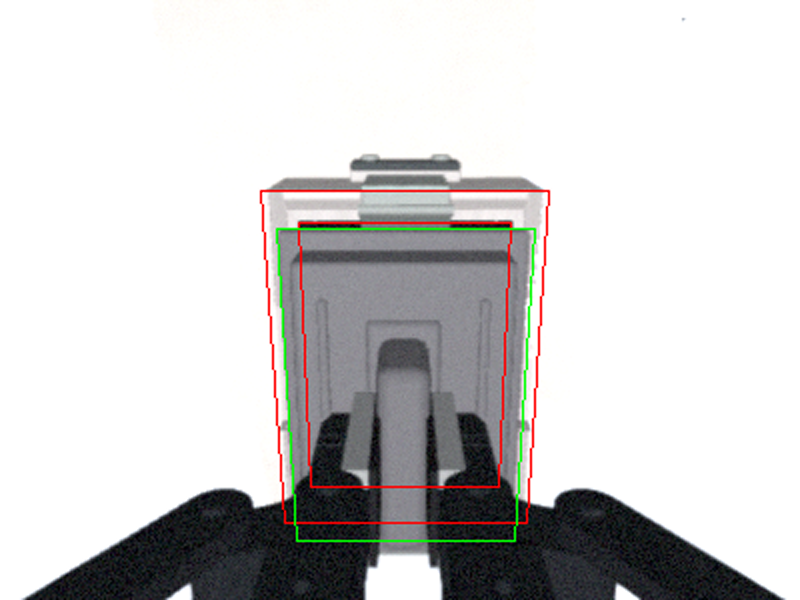

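Aligned and on target to 0.2 mm. Pressing down in stages.

>>> step_arm(rows=[0,0,0.15,0,0,0,0.3,0,0,0,0.45,0,0,0,0.6,0,0,0,0.6,0,0,0,0.6,0], grip_force=110)

```text
clock: 16.3
position: [0.5, -0.0648, 0.0666]
eef_rot: [0.586, 3.086, -0.0]
force: [-1.1, 0.4, 4.4]
grip_width: 0.105
```

>>> step_arm(rows=[0,0,0.1,0,0,0,0.2,0,0,0,0.3,0,0,0,0.4,0,0,0,0.4,0,0,0,0.4,0])

```text
clock: 16.9
position: [0.5006, -0.065, 0.0637]
eef_rot: [0.585, 3.084, -0.0]
force: [-3.1, 1.1, 12.3]
grip_width: 0.107
```

>>> step_arm(rows=[0.05,0,0.1,0,0.05,0,0.2,0,0.05,0,0.3,0,0.05,0,0.3,0,0.05,0,0.3,0])

```text
clock: 17.4
position: [0.4997, -0.0647, 0.0593]
eef_rot: [0.586, 3.086, -0.0]
force: [0.2, -0.5, 3.3]
grip_width: 0.105
```

```bash
python3 ov.py q
```

```text
17.4 [ 0.49966385 -0.06466355  0.05931035] [ 5.85588220e-01  3.08592464e+00 -5.32897245e-05] 8.941201523818302 [ 0.2433854  -0.52528034  3.26414831] [ 0.12833659  0.0221377  -0.0550503 ]
tool x yaw 158.5104961121211 to target cm [-0.04  0.01  0.  ]
```

View pics/q_c.png

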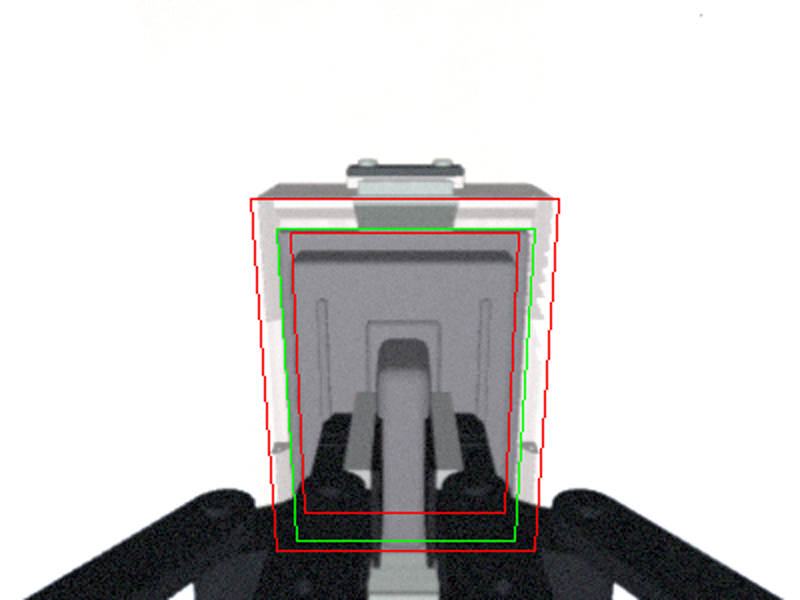

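The resistance peak has passed (12 N, now 3 N) and the cover is dropping in between the clips, base at about 36.6 mm. Continuing to the seal.

>>> step_arm(rows=[0,0,0.1,0,0,0,0.2,0,0,0,0.3,0,0,0,0.3,0,0,0,0.3,0])

```text
clock: 17.95
position: [0.4991, -0.0646, 0.056]
eef_rot: [-0.586, -3.086, 0.0]
force: [0.1, 0.2, -0.5]
grip_width: 0.107
```

>>> step_arm(rows=[0,0,0.05,0,0,0,0.1,0,0,0,0.15,0,0,0,0.2,0,0,0,0.2,0,0,0,0.2,0])

```text
clock: 18.55
position: [0.4994, -0.0646, 0.0544]
eef_rot: [0.586, 3.086, -0.0]
force: [-0.0, 0.2, -1.0]
grip_width: 0.104
```

>>> step_arm(rows=[0,0,0.05,0,0,0,0.1,0,0,0,0.1,0,0,0,0.1,0])

```text
clock: 18.95
position: [0.4994, -0.0646, 0.0543]
eef_rot: [0.585, 3.086, -0.0]
force: [-3.2, 1.0, 8.1]
grip_width: 0.104
```

>>> step_arm(rows=[0,0,0.05,0,0,0,0.1,0,0,0,0.1,0,0,0,0.1,0])

```text
clock: 19.35
position: [0.4995, -0.0646, 0.0542]
eef_rot: [0.585, 3.085, -0.001]
force: [-6.5, 1.4, 16.1]
grip_width: 0.101
```

```bash
python3 ov.py r
python3 - <<'E'
from h import *
im,c,o=snap("side","r_side.png"); crop(im,200,190,310,272,7,"r_sc.png")
E
```

```text
19.35 [ 0.49945165 -0.06461615  0.05424039] [ 5.85400665e-01  3.08535644e+00 -5.72865024e-04] 8.585219999044112 [-6.54914772  1.38539768 16.1178672 ] [0.25521022 1.17389648 0.00587874]
tool x yaw 158.51336067799767 to target cm [-0.06  0.02  0.  ]
```

View pics/r_c.png

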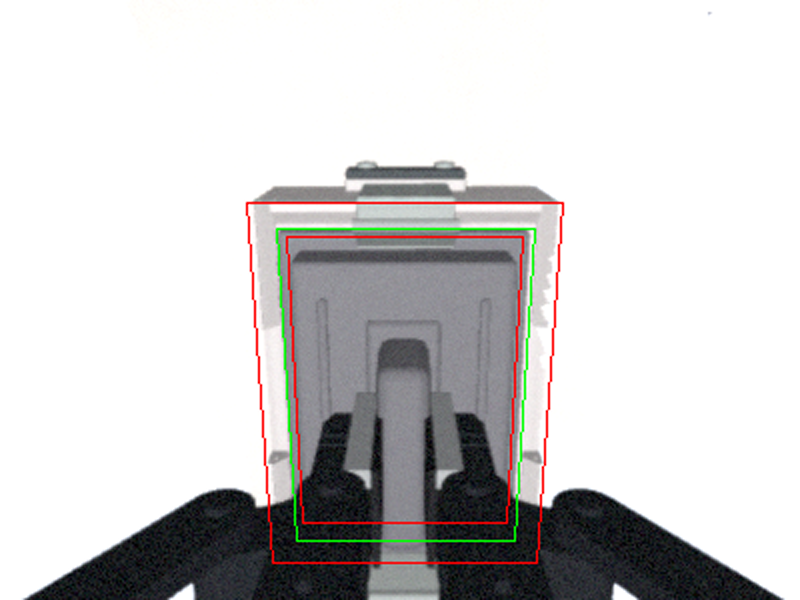

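View pics/r_sc.png

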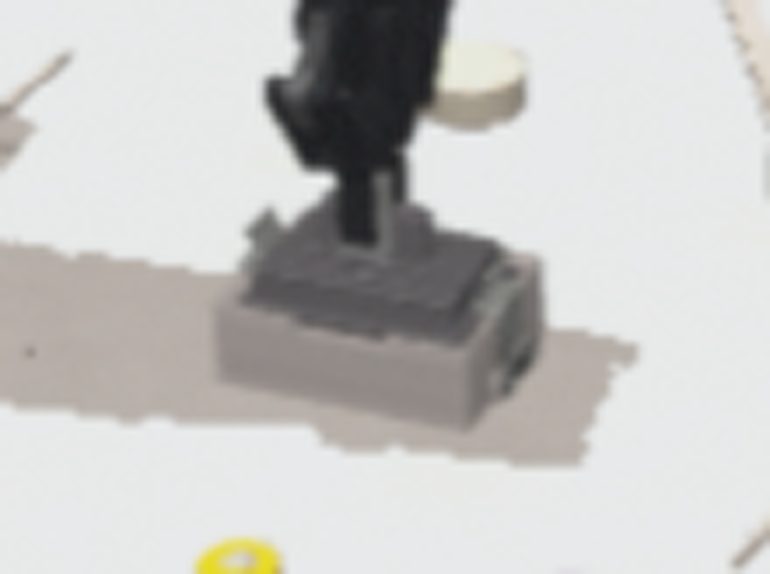

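The cover is on the seal, with the near clip's nose over the flange at (408,245). The push reads 16 N with a 6.5 N side force, so I'll trim it toward about 11 N without unloading, then check both clips against their rest geometry.

>>> step_arm(rows=[0.08,0,-0.04,0,0.08,0,-0.04,0,0.08,0,-0.04,0])

```text
clock: 19.75
position: [0.4994, -0.0646, 0.0543]
eef_rot: [0.585, 3.084, -0.001]
force: [-3.5, 0.4, 11.7]
grip_width: 0.108
```

Run:
```python
from h import *
o=bot.get_obs(); print(o["position"],o["force"],o["torque"])
imw,cw,_=snap("wrist","s_wrist.png"); ims,cs_,_=snap("side","s_side.png"); imt,ct,_=snap("top","s_top.png")
a=np.radians(-21.45)
def W(x,y,z): return [.4993+x*np.cos(a)-y*np.sin(a),-.0647+x*np.sin(a)+y*np.cos(a),z]
S=4
def draw(im,c,x0,y0,x1,y1,fn,gain,s):
    A=cv2.resize(np.clip(im[y0:y1,x0:x1].astype(float)*gain,0,255).astype('uint8'),None,fx=s,fy=s,interpolation=cv2.INTER_CUBIC)
    B=A.copy()
    for sg in (-1,1):
        for x,z,col in ((.0425,.039,(0,0,255)),(.050,.054,(0,255,0))):
            P=np.array([(w2p(c,W(sg*x,y,z))-[x0,y0]+.5)*s for y in (-.012,.012)]).round().astype(int)
            cv2.line(B,tuple(P[0]),tuple(P[1]),col,1)
    cv2.imwrite("pics/"+fn,np.hstack([A,B]))
draw(imw,cw,220,130,350,190,"s_wc.png",1.8,3)
draw(ims,cs_,215,205,295,265,"s_sc.png",1,5)
draw(imt,ct,280,200,360,280,"s_tc.png",1.8,5)
draw(imw,cw,220,330,340,380,"s_wf.png",2.5,3)
```

```text
[ 0.49940336 -0.06462197  0.05426455] [-3.49308383  0.38271978 11.69870199] [0.09913409 0.51360026 0.03095633]
```

View pics/s_wc.png

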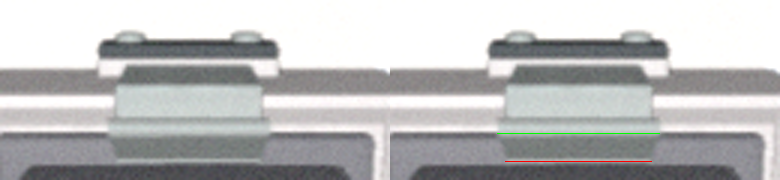

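View pics/s_sc.png

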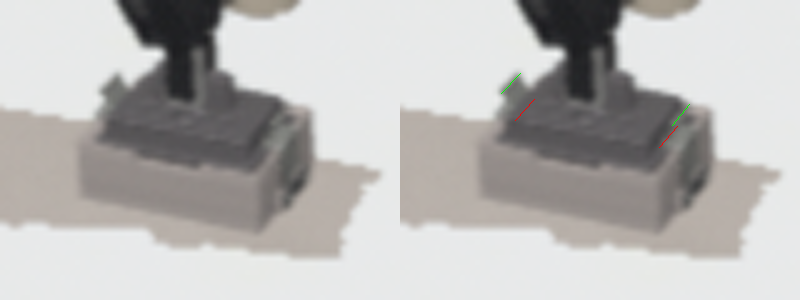

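View pics/s_wf.png

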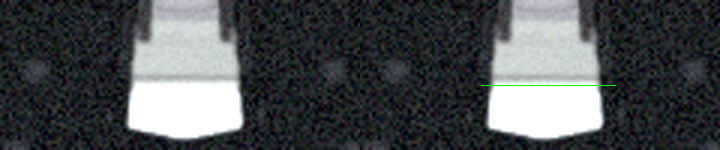

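View pics/s_tc.png

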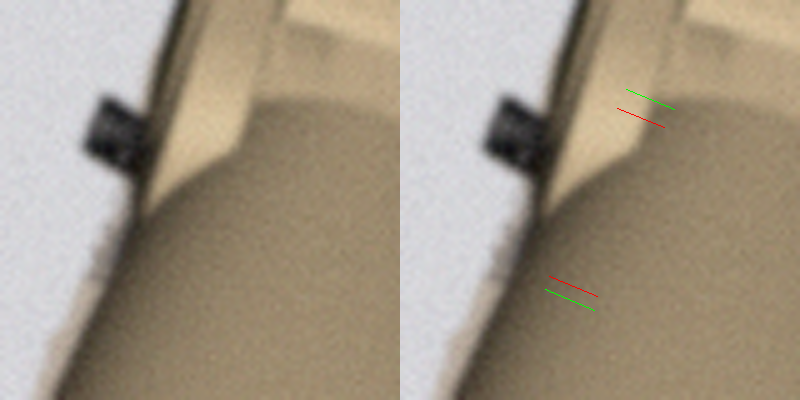

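Both clips are back at their rest lines: near nose on the red line, far clip's flare edge within about 1 mm of the green line, whereas an open clip would be about 6 mm out. The side view agrees. I'll hold briefly to confirm the push is steady, then hand in.

>>> step_arm(rows=[0,0,0,0,0,0,0,0,0,0,0,0,0,0,0,0,0,0,0,0])

```text
clock: 20.4
position: [0.4994, -0.0646, 0.0543]
eef_rot: [0.585, 3.084, -0.001]
force: [-2.5, 0.2, 10.4]
grip_width: 0.108
```

Run:
```python
from bench import bot
o=bot.get_obs(); print(o["force"],o["position"]); print(bot.finish_job())
```

```text
[-2.46442582  0.18406226 10.43965103] [ 0.49942811 -0.06461041  0.05426234]
the job is handed in; nothing more can be done
None
```

The job is handed in at 20.4 s on the robot's clock. The black mount is upright in the case's well, the cover is on its seal under both clips, and the arm was still pressing it down at about 10.4 N.

- **Mount:** I took the black cylinder and left the purple, turquoise and yellow ones alone. After I let go, the camera showed it upright and concentric in the well.
- **Cover:** The push peaked at about 12 N at the clips, fell to about 3 N and then to nothing. It then rose against the seal with the cover's underside at about 31.6 mm (31.5 mm expected).
- **Clips:** The near clip's nose sat on its rest position over the flange. The far clip was partly hidden. Its upper edge was within about 1 mm of rest; a clip still pushed open would be about 6 mm out.
- **Top camera:** The arm hid the case from above, so that view could not confirm the clips.
- **Push:** It overshot to 16 N on the seal, with 6.5 N sideways. I trimmed it to 11.7 N without unloading, and it had drifted to 10.4 N at hand-in, with about 2.5 N of side force left.

I didn't compare the bystanders before and after, but neither the arm nor the parts it carried were set down on or brought against them.

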